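# Open the safety-capped consolidant jar

### The arm

A 6-joint arm with a two-finger parallel gripper is mounted at the origin on the work surface. World frame = base frame: x ahead of the robot, y to its left, z up, the work surface at z = 0. Lengths are in mm, angles in rad, forces in N, time in s.
With the tool pointing down it reaches from about 350 to 875 mm from the base axis. Payload 15.5 kg.
Tool frame: the origin (TCP) lies on the centre line of the jaws, within the pads' length; the fingertips stand 19 mm ahead of it and the grasp point (between the pads) is the TCP; x points along the fingers, z is the direction in which the jaws open and shut, and the axes are right-handed (so a half turn about x gives the same grasp; the last joint's range is limited). The gripper opens to 85 mm and grips with 20 to 120 N. Pads are 22 mm wide; open, the fingers measure 114 mm over their backs; the gripper's body (76 mm by 85 mm) begins 54 mm behind the grasp point. The pads swing forward as they close: fully open they stand 13 mm farther back than shut.
Start: joints at [1.067, 0.494, 1.345, -0, 1.302, -0.096], TCP at [248.438, 573.502, 250.277] pointing down, gripper open.
Joint ranges: [-2.91, 2.91], [-0.82, 2.16], [0.22, 2.67], [-1.22, 4.37], [0.12, 2.79], [-3.08, 3.08]. Speed limits (rad/s): [1.89, 1.89, 2.57, 3.01, 3.01, 3.01].

### API

Orientations are given as a unit quaternion [w, x, y, z].
In Python, from plant import state, capture, sign_off gives the robot as it stands.
- The arm moves only by the shell command python3 -m jog 'ROWS' [FORCE]. ROWS is JSON, a list of rows, each a list of 3 entries, a list of its own where there are three numbers: the shift along the tool's x, y, z in units of 30 mm (1.0 is 30 mm), then the turn, a rotation vector about the tool's x, y, z in units of 5 degrees (1.0 is 5 degrees), then the opening in per cent of the stroke, from 0 (shut) to 100 (fully open). A call has 1 to 20 rows; each row shifts and turns the commanded pose from where the row before left it, along the tool's axes as they then stand; what a row does not reach is not made up. A row lasts 1/10 s, in which the tool goes at most 50 mm and 8.59 degrees, less where a joint would pass 70% of its speed; a pose out of reach is approached as far as the arm can. A call is refused whole if a number of a shift passes 1 or a number of a turn 1, either way. A call with a gripper value outside its range is refused whole. The fingers move at their own pace and stop on an object; FORCE is the grip in N (left out, the last holds). Time passes only in rows, so rows that do not move let the fingers close. It gives the time, the measured TCP pose, the force and the opening at its end, in the units of the state.
- state(): the state, without advancing time (a new reading comes with each control period).
- capture(name): name is "scene" or "top" or "wrist"; returns a dict with "img" (400x640x3 uint8, red, green, blue), "vfov" (degrees; the focal length in pixels is half the picture's height over the tangent of half this angle, whatever the lens; pixels are square), "cx", "cy" (the principal point, pixels), "position" and "attitude" of the camera in the world; the wrist camera has in their place "tool_from_camera" (4x4, takes a point from camera to tool coordinates, whose origin is the TCP and whose axes are the tool frame's). Camera axes: x right, y down, z forward; pixel columns grow to the right and rows downward; lengths in mm; the calibration is good to about 2 mm. A picture is of the moment at which its call begins: read the wrist's pose just before it. There is no depth.
- sign_off(): hands the job in, once; it reports no verdict.
The state is a dict: "time_s": time; "joint_pos": joint angles; "joint_velocities": joint speeds; "effort": joint torques, N m; "position": TCP position; "tool_rot": TCP orientation; "ft_force": force on the tool from outside, world axes, zero at the start; "ft_torque": the same for the moment, N m; "finger_gap": finger opening in mm.
Only numpy, scipy, OpenCV 4.12 (cv2) and the standard library are available. Lean on these libraries where they do the work, as an engineer would, in place of code of your own. Each camera call takes 0.05 s, during which the arm holds its last target. There are 200 camera calls.

### The job

Open the white consolidant jar on the conservation bench: squeeze the two side tabs of its grey safety cap inward, keep them squeezed while you turn the cap anticlockwise (seen from above) until you feel it come up against its end stop, then lift it straight off and set it down gently, right way up, flat in the steel tray. Do not force the cap against the jar: its plastic is brittle and cracks at about 50 N. Leave the specimen box, the vial and the brush where they are.

Things in the scene. Friction and masses are not known exactly. Their poses are not given: they have to be found in the camera images.
- cap_center (a point): Grey safety cap, loose, on the jar at the start: 28 mm high, skirt 48 mm across, 84 g, free to sit 1 mm off-centre. Point on its axis, 14 mm above its underside and 14 mm below its top; z up. Its two squeeze tabs stand on its +y and -y sides, outer faces 60 mm apart when free, 51 mm when fully in. Set down, the point is 14 mm above the floor under it.
- tab_a_face (a point): Centre of the outer face of the cap's +y tab: a flat upright plate, 20 mm wide (cap's x), 20 mm high, its top level with the cap's. Below it a 12 mm wide foot reaches down into a notch on the jar and stops the cap turning either way until both tabs are in by 3 mm or more.
- tab_b_face (a point): The same point on the -y tab.
- tab_a (a joint): How far the +y tab is pushed in (m): 0 free, 0.0045 fully in. It springs back: 5 N starts it, 12 N holds it fully in.
- tab_b (a joint): The same for the -y tab.
- jar: White jar, 76 mm across, clamped in a round stand 116 mm across; fixed. Origin on its axis at the bench, z up. Shoulder 85 mm above the bench. Notch blocks around the tabs' feet stand 7.5 mm up from the shoulder, out to 33 mm from the axis: fingers turning the cap must keep their tips more than 93 mm above the bench. The cap starts with its axes parallel to the jar's, underside 87 mm up.
- jar_mouth (a point): Centre of the mouth of the jar's neck, 111 mm above the bench. Hooks on the neck, hidden under the cap and placed differently on every jar, hold the cap down: its hard end stop is met somewhere between 38 and 85 degrees of anticlockwise turn (50 N there is a turning moment of 0.6 N m), and it lifts freely only within the last 7 degrees before that stop. Its underside must rise 26 mm to clear the neck.
- tray: The square steel tray, 156 mm on a side, walls 4 mm thick and 9 mm high, floor 4 mm thick (its top is 4 mm above the bench); fixed. The origin is under its centre on the bench.
- findbox: Bystander: open cardboard specimen box 85 x 65 x 30 mm with a rusty iron piece in it; origin at the centre of its underside.
- vial: Bystander: amber vial 38 mm across, 65 mm high; origin at the centre of its underside.
- brush: Bystander: brush 160 mm long lying along its x axis between jar and tray; origin under its middle.
Mind the look-alikes: they are no part of the job. Of the things that look like the tray, the middle-sized one is meant.

How it is judged (in metres and radians):
On the way, in this order (a step that is already met when the one before it is completed fails the run):
1. with both tabs squeezed in, the cap is turned by more than 29 degrees while still down on the neck (angle between the x axis of cap_center and the x axis of jar, either way round above 0.5 rad and value of joint each of tab_a, tab_b above 0.0015 m and z of cap_center in the frame of jar below 0.106 m and horizontal distance between cap_center and jar below 0.005 m), for 0.05 s.
2. the cap is lifted clear of the neck (z of cap_center in the frame of jar above 0.13 m), for 0.05 s.
At the end, for the whole second after the job is handed in: The cap lies at rest, right way up (within 5 degrees) and flat on the tray's floor (within 3 mm in height), its centre within 60 mm of the tray's centre, released (horizontal distance between cap_center and tray below 0.06 m and z of cap_center in the frame of tray between 0.015 and 0.021 m and angle between cap_center's own z axis and vertical below 0.08 rad and linear speed of cap below 0.02 m/s); the robot touches nothing.
It fails at once if the cap is forced against the jar with more than 50 N (contact force between cap and jar above 50 N).
It fails at once if the cap is slammed into the tray with more than 40 N (contact force between cap and tray above 60 N).
It fails at once if a bystander is moved by more than 30 mm (distance of any of findbox, vial, brush from where it was at the start of the episode above 0.03 m).
It also fails if it takes over 72 s, if anything falls off the work surface, if the arm or the gripper's body presses on something with over 40 N, if the wrist force passes 120 N, or if a joint passes its speed limit or range.

## Working session

There is one attempt and no reset: what is moved stays moved. The work goes in short steps, Python scripts to look and compute and a shell command to move; the robot and the scene stay as the last step left them, time stands still between calls to the robot, and variables do not carry over. Pictures are saved under pics/ and viewed, about 8 in all and at most 12, crops included, and the job is handed in when it is done.

```bash
ls; mkdir -p pics
python3 - <<'E'
from plant import state,capture
import cv2,json
s=state();print(s)
for n in("scene","top"):
    c=capture(n);cv2.imwrite(f"pics/{n}0.png",c["img"][:,:,::-1]);print({k:v for k,v in c.items() if k!="img"})
E
```

```text
pics
{'time_s': 0.0, 'joint_pos': array([ 1.06651625e+00,  4.94169729e-01,  1.34616380e+00, -7.63386653e-06,
        1.30247124e+00, -9.54883390e-02]), 'joint_velocities': array([ 0.00031068, -0.00056218, -0.0005847 ,  0.00224327, -0.0012888 ,
        0.00013469]), 'effort': array([-1.54010246e-03, -8.82169676e+01, -3.83859551e+01, -4.04826496e-04,
        1.00972981e-02, -7.93416848e-05]), 'position': array([248.26305937, 573.20077469, 249.69752917]), 'tool_rot': array([ 0.5907014 , -0.38830689,  0.59145702,  0.38790231]), 'ft_force': array([ 0.01878735, -0.0525999 , -0.19685363]), 'ft_torque': array([-0.05025345,  0.02749425,  0.03047958]), 'finger_gap': 85.501257008322}
{'vfov': 43.01054616135314, 'cx': 318.7333480156631, 'cy': 205.36461091196077, 'position': array([1262.63966576, -649.88080365, 1029.89524032]), 'attitude': array([-0.32751724,  0.83331846,  0.41127209, -0.17078662])}
{'vfov': 46.02786732807421, 'cx': 324.5782403276274, 'cy': 202.27339198852607, 'position': array([ 474.31575694, -107.39042393, 1265.63866439]), 'attitude': array([ 0.02514298, -0.70393753,  0.70922508, -0.0289752 ])}
```

View pics/top0.png

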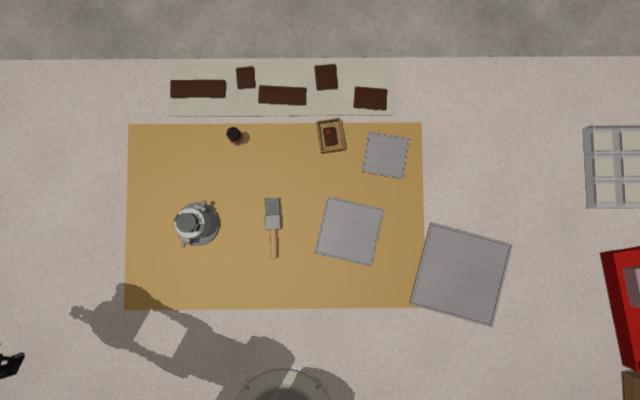

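View pics/scene0.png

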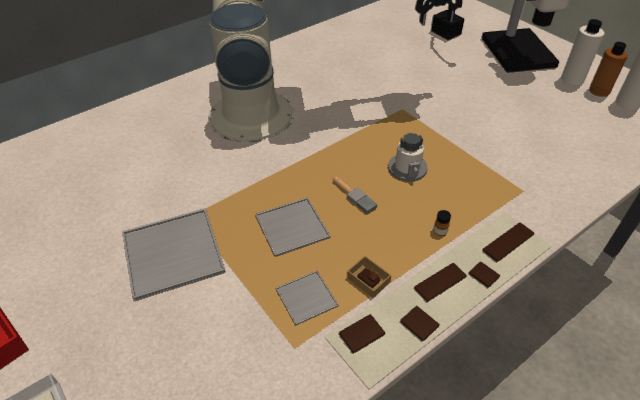

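Top view: the jar is at about (190,222) and the middle tray at (350,231). The brush is at (273,225), the vial at (234,135) and the box at (331,136). Next I'll compute positions and zoom in on the jar.

```bash
cat > h.py <<'E'
import numpy as np,cv2
from scipy.spatial.transform import Rotation as R
from plant import state,capture
def rot(q): return R.from_quat(np.r_[q[1:],q[0]]).as_matrix()
def cam(n):
    s=state();c=capture(n)
    if n=="wrist":
        T=np.array(c["tool_from_camera"]);Rt=rot(s["tool_rot"])
        c["R"]=Rt@T[:3,:3];c["p"]=s["position"]+Rt@T[:3,3]
    else: c["R"]=rot(c["attitude"]);c["p"]=np.array(c["position"])
    c["f"]=200/np.tan(np.radians(c["vfov"]/2));return c
def ray(c,u,v,z):
    d=c["R"]@np.array([(u-c["cx"])/c["f"],(v-c["cy"])/c["f"],1.]);return c["p"]+d*(z-c["p"][2])/d[2]
def pix(c,P):
    q=c["R"].T@(np.array(P,float)-c["p"]);return c["f"]*q[0]/q[2]+c["cx"],c["f"]*q[1]/q[2]+c["cy"]
E
python3 - <<'E'
from h import *
c=cam("top")
print(rot(state()["tool_rot"]).round(3))
for n,p,z in[("cap",(188,222),115),("stand",(198,224),10),("vial",(234,134),65),("box",(331,136),30),("brush",(272,228),10)]:print(n,ray(c,*p,z).round(0))
im=c["img"];hsv=cv2.cvtColor(im,cv2.COLOR_RGB2HSV)
m=((hsv[:,:,1]<50)).astype(np.uint8)*255;m[:,:310]=0;m[:185]=0;m[275:]=0;m[:,390:]=0
k,_=cv2.findContours(m,0,1);k=max(k,key=cv2.contourArea)
r=cv2.minAreaRect(k);print(r);B=cv2.boxPoints(r);P=[ray(c,*b,6)for b in B];print(np.round(P),[np.linalg.norm(P[i]-P[i-1]).round(1) for i in range(4)],np.mean(P,0))
d=cam("scene")
print(ray(d,411,140,115),ray(d,408,168,0))
a=cv2.resize(im[190:260,150:240],None,fx=7,fy=7,interpolation=2)
b=cv2.resize(d["img"][120:190,365:455],None,fx=7,fy=7,interpolation=2)
cv2.imwrite("pics/z.png",cv2.resize(np.hstack([a,b]),(800,311))[:,:,::-1])
E
```

```text
[[-0.    -0.918  0.397]
 [-0.001  0.397  0.918]
 [-1.     0.    -0.001]]
cap [517. 220. 115.]
stand [515. 223.  10.]
vial [745. 118.  65.]
box [ 746. -133.   30.]
brush [503.  26.  10.]
((348.9634094238281, 230.99154663085938), (58.23861312866211, 58.16366195678711), 12.994616508483887)
[[ 436.  -86.    6.]
 [ 587. -122.    6.]
 [ 551. -273.    6.]
 [ 401. -236.    6.]] [np.float64(154.7), np.float64(155.4), np.float64(156.2), np.float64(155.2)] [ 493.86082885 -179.17175053    6.        ]
[523.58416654 217.05236643 115.        ] [519.50804056 227.21806661   0.        ]
```

View pics/z.png

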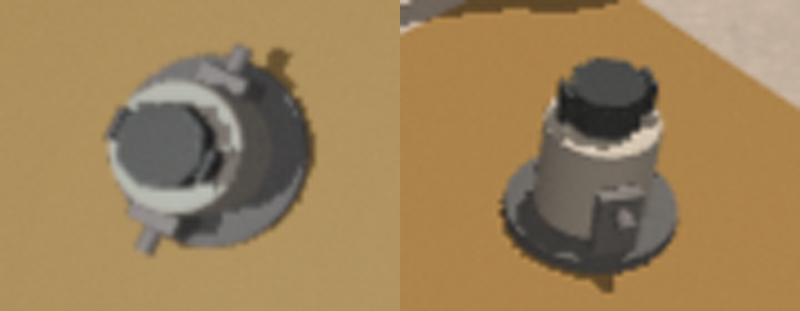

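Tray centre is (494,-179), and its side measures 155 mm, so it's the right one. The cap is near (518,220) with its tab axis about 23° off world y, which nearly matches the current jaw direction. I'll move above the cap.

```bash
python3 -m jog '[[[0,-1,-0.56],[0,0,0],100],[[0,-1,-0.56],[0,0,0],100],[[0,-1,-0.56],[0,0,0],100],[[0,-1,-0.56],[0,0,0],100],[[0,-1,-0.56],[0,0,0],100],[[0,-1,-0.56],[0,0,0],100],[[0,-1,-0.56],[0,0,0],100],[[0,-1,-0.56],[0,0,0],100],[[0,-1,-0.56],[0,0,0],100],[[0,-1,-0.56],[0,0,0],100],[[0,-1,-0.56],[0,0,0],100],[[0,-1,-0.56],[0,0,0],100],[[0,-0.93,-0.55],[0,0,0],100],[[0,0,0],[0,0,0],100],[[0,0,0],[0,0,0],100],[[0,0,0],[0,0,0],100]]' 20
python3 - <<'E'
from h import *
c=cam("wrist");print(c["p"],c["R"].round(2),c["f"],state()["joint_pos"])
print(pix(c,(518,220,115)))
cv2.imwrite("pics/w1.png",c["img"][:,:,::-1])
E
```

```text
time_s: 1.8
position: [517.1, 219.7, 250.2]
tool_rot: [0.591, -0.388, 0.591, 0.388]
ft_force: [0.8, 0.4, -0.5]
finger_gap: 85.3
[453.63579922 247.46484295 373.52620331] [[ 0.4   0.88  0.25]
 [ 0.92 -0.38 -0.11]
 [-0.    0.28 -0.96]] 336.40120433356765 [ 2.95765383e-01  4.05034824e-01  1.50339454e+00  1.80921917e-04
  1.23349558e+00 -8.67194815e-01]
(np.float64(322.5453105931596), np.float64(197.41096624291654))
```

View pics/w1.png

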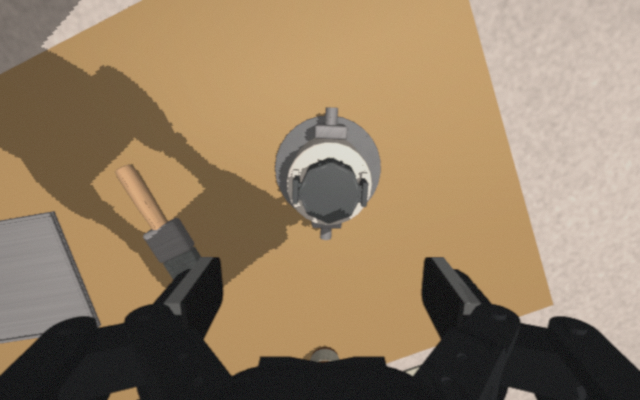

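The jaws are already nearly aligned with the tabs, which sit at about (296,190) and (364,190). The cap's top centre is at about (331,191). I'll zoom in for yaw and centre.

Run:
```python
from h import *
im=cv2.imread("pics/w1.png")
z=cv2.resize(im[130:250,265:395],None,fx=5,fy=5,interpolation=2)
for i in range(0,130,10): cv2.putText(z,str(265+i),(i*5,10),0,.35,(0,0,0));cv2.line(z,(i*5,12),(i*5,18),(0,0,0))
for i in range(0,120,10): cv2.putText(z,str(130+i),(0,i*5+4),0,.35,(0,0,0));cv2.line(z,(25,i*5),(30,i*5),(0,0,0))
cv2.imwrite("pics/w1z.png",z)
```

```text
(no output)
```

View pics/w1z.png

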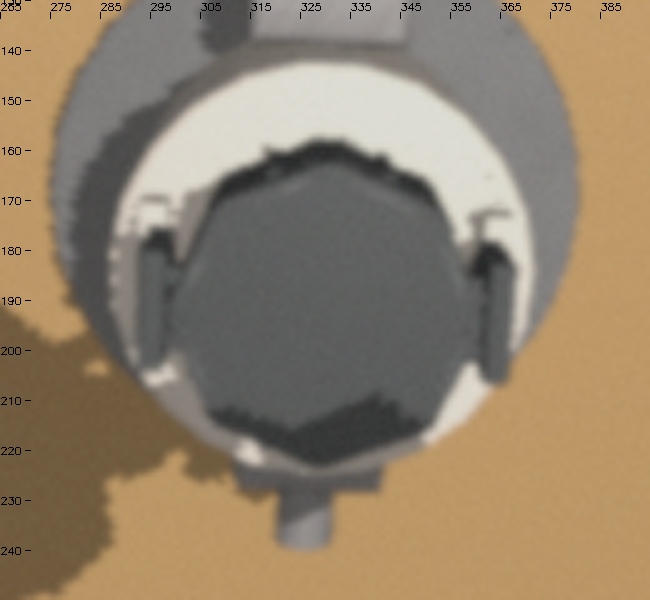

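Run:
```python
from h import *
c=cam("wrist");P=lambda x,y,z=115:ray(c,265+x/5,130+y/5,z)
a0,a1,b0,b1=P(139,250),P(139,370),P(515,265),P(509,385)
a,b=(a0+a1)/2,(b0+b1)/2
t=(a+b)/2
d=b-a;print(a,b,"centre",t,"width",np.linalg.norm(d),"tab w",np.linalg.norm(a1-a0),np.linalg.norm(b1-b0))
s=state();Rt=rot(s["tool_rot"])
print("yaw of tabs",np.degrees(np.arctan2(d[1],d[0])),"jaw",np.degrees(np.arctan2(Rt[1,2],Rt[0,2])))
for p,q in((a0,a1),(b0,b1)):print("tab edge yaw",np.degrees(np.arctan2(*(p-q)[1::-1]))+0)
print("shift tool",Rt.T@(t-s["position"]))
# jar: white shoulder extremes
print("shoulder",P(113,210,85),P(533,240,85),P(320,62,85))
```

```text
[504.6441895  200.25160257 115.        ] [530.41641027 253.62731466 115.        ] centre [517.53029988 226.93945861 115.        ] width 59.2720339203318 tab w 19.62474004054198 19.717844627111877
yaw of tabs 64.22663695278818 jaw 66.64367141417576
tab edge yaw 155.23259156669218
tab edge yaw 155.96253799087742
shift tool [135.27382946   2.28802186   6.5656814 ]
shoulder [492.37789634 198.169462    85.        ] [526.36165902 263.31634621  85.        ] [483.23352961 241.20852064  85.        ]
```

Measured tab width is 19.7 mm and the faces are 59.3 mm apart, so this agrees with the given sizes. Now I'll centre, turn +2° about tool x and descend to z≈114.

```bash
python3 -m jog '[[[0.5,0.08,0.22],[0.4,0,0],100],[[0.7,0,0],[0,0,0],100],[[0.7,0,0],[0,0,0],100],[[0.7,0,0],[0,0,0],100],[[0.5,0,0],[0,0,0],100],[[0.4,0,0],[0,0,0],100],[[0.3,0,0],[0,0,0],100],[[0.2,0,0],[0,0,0],100],[[0.2,0,0],[0,0,0],100],[[0.1,0,0],[0,0,0],100],[[0,0,0],[0,0,0],100],[[0,0,0],[0,0,0],100]]' 20
python3 - <<'E'
from h import *
c=cam("wrist");s=state();print(s["position"],s["ft_force"],s["ft_torque"])
cv2.imwrite("pics/w2.png",c["img"][:,:,::-1])
E
```

```text
time_s: 3.1
position: [518.3, 226.2, 121.6]
tool_rot: [0.598, -0.378, 0.598, 0.378]
ft_force: [-0.4, -0.5, 0.8]
finger_gap: 85.9
[518.31097498 226.25505035 121.64737664] [-0.73374779  1.08727176  0.30043923] [0.01498819 0.00278497 0.00667508]
```

View pics/w2.png

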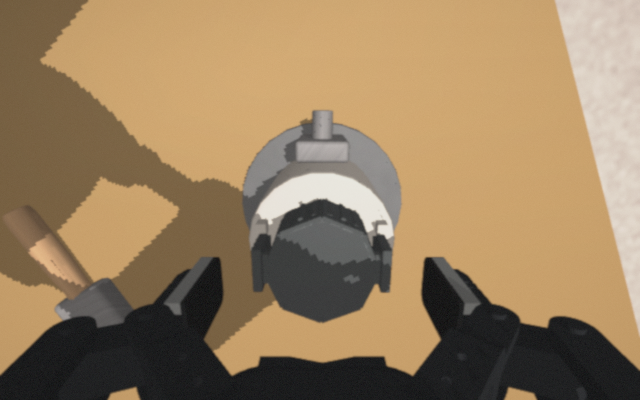

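The tabs are at about (259,263) and (385,263), midway between the jaws at 221 and 424, so it is well centred. I'll check the tool-y offset, go down 7 mm and close slightly.

```bash
python3 - <<'E'
from h import *
c=cam("wrist");s=state();Rt=rot(s["tool_rot"])
a=ray(c,252,263,115);b=ray(c,392,263,115);d=b-a
print(np.linalg.norm(d),Rt.T@((a+b)/2-s["position"]),Rt.T@d)
E
python3 -m jog '[[[0.12,0,0],[0,0,0],100],[[0.12,0,0],[0,0,0],100],[[0,0,0],[0,0,0],75],[[0,0,0],[0,0,0],75],[[0,0,0],[0,0,0],75],[[0,0,0],[0,0,0],75]]' 20
```

```text
59.34233856257857 [6.63540737 5.28500592 0.22619183] [ 2.54864455e-02 -2.78139373e-02  5.93423266e+01]
time_s: 3.8
position: [518.2, 226.2, 114.2]
tool_rot: [0.598, -0.378, 0.598, 0.378]
ft_force: [-0.8, 0.7, -0.1]
finger_gap: 64.0
```

Run:
```python
from h import *
c=cam("wrist");s=state();Rt=rot(s["tool_rot"])
O=s["position"]
for k,dy in(("y-10",-10),("y0",0),("y+10",10)):
    print(k,[tuple(np.round(pix(c,[*(O+Rt@[0,dy,dz])[:2],115]),1)) for dz in(-30,30)])
im=c["img"][200:320,225:420,::-1]
z=cv2.resize(im,None,fx=4,fy=4,interpolation=2)
for i in range(5,195,10): cv2.putText(z,str(225+i),(i*4,10),0,.3,(0,0,0))
for i in range(0,120,10): cv2.putText(z,str(200+i),(0,i*4+4),0,.35,(0,0,255))
cv2.imwrite("pics/w3.png",z)
```

```text
y-10 [(np.float64(249.2), np.float64(304.6)), (np.float64(393.7), np.float64(304.6))]
y0 [(np.float64(247.7), np.float64(283.1)), (np.float64(395.2), np.float64(283.0))]
y+10 [(np.float64(246.2), np.float64(260.6)), (np.float64(396.7), np.float64(260.6))]
```

View pics/w3.png

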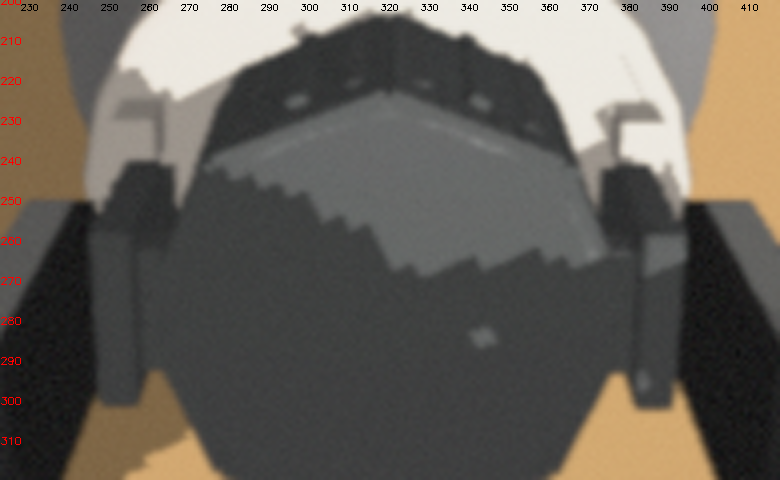

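The tab tops span rows 258–301, against 261–305 predicted, so the offset is about +1.2 mm in tool y. Correct that and close at 20 N.

```bash
python3 -m jog '[[[0,0.04,-0.01],[0,0,0],75],[[0,0,0],[0,0,0],65],[[0,0,0],[0,0,0],60],[[0,0,0],[0,0,0],50],[[0,0,0],[0,0,0],50],[[0,0,0],[0,0,0],50],[[0,0,0],[0,0,0],50]]' 20
python3 -c "
from h import *
s=state();print(s['ft_force'],s['ft_torque'],s['finger_gap'],rot(s['tool_rot']).T@s['ft_force'])"
```

```text
time_s: 4.55
position: [517.0, 226.5, 114.8]
tool_rot: [0.598, -0.378, 0.598, 0.378]
ft_force: [-2.9, -1.4, 12.3]
finger_gap: 50.3
[-2.92575966 -1.35944744 12.34113101] [-0.30292153  0.4860299  -0.04341672] 50.340066714196254 [-12.3430538    2.05279731  -2.47925951]
```

Both tabs are fully in (gap 50.3 mm). The 12 N vertical load comes from the pads swinging forward, so I'll raise a little and start turning anticlockwise (negative about tool x).

```bash
python3 -m jog '[[[-0.02,0,0],[0,0,0],50],[[0,0,0],[0,0,0],50],[[0,0,0],[-0.5,0,0],50],[[0,0,0],[-0.5,0,0],50],[[0,0,0],[-0.5,0,0],50],[[0,0,0],[-0.5,0,0],50],[[0,0,0],[0,0,0],50],[[0,0,0],[0,0,0],50]]' 20
cat > f.py <<'E'
from h import *
s=state();M=rot(s["tool_rot"]);print("z",s["position"].round(1),"F tool",(M.T@s["ft_force"]).round(1),"T",s["ft_torque"].round(3),"gap",s["finger_gap"].round(1),"jaw",np.degrees(np.arctan2(M[1,2],M[0,2])).round(2))
E
python3 f.py
```

```text
time_s: 5.35
position: [517.0, 226.5, 114.8]
tool_rot: [0.563, -0.428, 0.562, 0.428]
ft_force: [-1.7, 0.5, 5.0]
finger_gap: 50.0Traceback (most recent call last):
  File "f.py", line 2, in <module>
    s=state();M=rot(s["tool_rot"]);print("z",s["position"].round(1),"F tool",(M.T@s["ft_force"]).round(1),"T",s["ft_torque"].round(3),"gap",s["finger_gap"].round(1),"jaw",np.degrees(np.arctan2(M[1,2],M[0,2])).round(2))
                                                                                                                                            ^^^^^^^^^^^^^^^^^^^^^
AttributeError: 'float' object has no attribute 'round'
```

```bash
sed -i 's/s\["finger_gap"\].round(1)/s["finger_gap"]/' f.py; python3 f.py; python3 -m jog '[[[0,0,0],[-0.5,0,0],50],[[0,0,0],[-0.5,0,0],50],[[0,0,0],[-0.5,0,0],50],[[0,0,0],[-0.5,0,0],50],[[0,0,0],[-0.5,0,0],50],[[0,0,0],[-0.5,0,0],50],[[0,0,0],[-0.4,0,0],50],[[0,0,0],[-0.4,0,0],50],[[0,0,0],[0,0,0],50],[[0,0,0],[0,0,0],50]]' 20;python3 f.py
```

```text
z [517.  226.5 114.8] F tool [-5.   1.8  0.1] T [-0.008  0.172 -0.007] gap 50.01580787623611 jaw 74.57
time_s: 6.35
position: [516.9, 226.5, 114.8]
tool_rot: [-0.484, 0.515, -0.484, -0.515]
ft_force: [-1.1, 0.5, 6.1]
finger_gap: 50.2
z [516.9 226.5 114.8] F tool [-6.1  1.   0.6] T [-0.071  0.145  0.03 ] gap 50.15281681538209 jaw 93.56
```

The turn so far is 29°, free. Continue to 37°, then probe in small steps.

```bash
python3 -m jog '[[[0,0,0],[-0.4,0,0],50],[[0,0,0],[-0.4,0,0],50],[[0,0,0],[-0.4,0,0],50],[[0,0,0],[-0.4,0,0],50],[[0,0,0],[0,0,0],50]]' 20;python3 f.py; for i in 1; do :; done
python3 -m jog '[[[0,0,0],[-0.3,0,0],50],[[0,0,0],[-0.3,0,0],50],[[0,0,0],[0,0,0],50]]' 20 >/dev/null;python3 f.py
python3 -m jog '[[[0,0,0],[-0.3,0,0],50],[[0,0,0],[-0.3,0,0],50],[[0,0,0],[0,0,0],50]]' 20 >/dev/null;python3 f.py
```

```text
time_s: 6.85
position: [516.9, 226.5, 114.8]
tool_rot: [-0.447, 0.548, -0.447, -0.548]
ft_force: [-1.0, -0.2, 5.1]
finger_gap: 50.1
z [516.9 226.5 114.8] F tool [-5.1  1.1 -0. ] T [-0.086  0.111 -0.021] gap 50.11443038131895 jaw 101.64
z [516.9 226.5 114.8] F tool [-5.7  1.  -0.9] T [-0.079  0.215 -0.036] gap 50.53768495957815 jaw 104.62
z [516.9 226.4 114.8] F tool [-6.1  1.9  0.7] T [-0.115  0.141 -0.027] gap 50.132062275208376 jaw 107.62
```

```bash
echo 'import sys;sys.exit(abs(s["ft_torque"][2])>0.12)'>>f.py
python3 -m jog '[[[0,0,0],[-0.2,0,0],50],[[0,0,0],[-0.2,0,0],50],[[0,0,0],[0,0,0],50]]' 20 >/dev/null && python3 f.py &&
python3 -m jog '[[[0,0,0],[-0.2,0,0],50],[[0,0,0],[-0.2,0,0],50],[[0,0,0],[0,0,0],50]]' 20 >/dev/null && python3 f.py &&
python3 -m jog '[[[0,0,0],[-0.2,0,0],50],[[0,0,0],[-0.2,0,0],50],[[0,0,0],[0,0,0],50]]' 20 >/dev/null && python3 f.py &&
python3 -m jog '[[[0,0,0],[-0.2,0,0],50],[[0,0,0],[-0.2,0,0],50],[[0,0,0],[0,0,0],50]]' 20 >/dev/null && python3 f.py &&
python3 -m jog '[[[0,0,0],[-0.2,0,0],50],[[0,0,0],[-0.2,0,0],50],[[0,0,0],[0,0,0],50]]' 20 >/dev/null && python3 f.py &&
python3 -m jog '[[[0,0,0],[-0.2,0,0],50],[[0,0,0],[-0.2,0,0],50],[[0,0,0],[0,0,0],50]]' 20 >/dev/null && python3 f.py &&
python3 -m jog '[[[0,0,0],[-0.2,0,0],50],[[0,0,0],[-0.2,0,0],50],[[0,0,0],[0,0,0],50]]' 20 >/dev/null && python3 f.py &&
python3 -m jog '[[[0,0,0],[-0.2,0,0],50],[[0,0,0],[-0.2,0,0],50],[[0,0,0],[0,0,0],50]]' 20 >/dev/null && python3 f.py
```

```text
z [516.9 226.4 114.8] F tool [-5.2  0.8 -0.6] T [-0.113  0.206 -0.074] gap 49.859741409854564 jaw 109.6False
```

```bash
sed -i 's/sys.exit(\(.*\))$/sys.exit(int(\1))/' f.py
python3 -m jog '[[[0,0,0],[-0.2,0,0],50],[[0,0,0],[0,0,0],50]]' 20 >/dev/null ; python3 f.py &&
python3 -m jog '[[[0,0,0],[-0.2,0,0],50],[[0,0,0],[0,0,0],50]]' 20 >/dev/null && python3 f.py &&
python3 -m jog '[[[0,0,0],[-0.2,0,0],50],[[0,0,0],[0,0,0],50]]' 20 >/dev/null && python3 f.py &&
python3 -m jog '[[[0,0,0],[-0.2,0,0],50],[[0,0,0],[0,0,0],50]]' 20 >/dev/null && python3 f.py &&
python3 -m jog '[[[0,0,0],[-0.2,0,0],50],[[0,0,0],[0,0,0],50]]' 20 >/dev/null && python3 f.py &&
python3 -m jog '[[[0,0,0],[-0.2,0,0],50],[[0,0,0],[0,0,0],50]]' 20 >/dev/null && python3 f.py
```

```text
z [516.9 226.4 114.8] F tool [-6.7  1.4 -0.3] T [-0.127  0.1   -0.04 ] gap 50.04504407922153 jaw 110.59
z [516.9 226.5 114.8] F tool [-5.6  2.3  0.4] T [-0.061  0.203  0.044] gap 50.2016514280673 jaw 111.6
z [516.9 226.4 114.8] F tool [-5.   1.5  0. ] T [-0.149  0.223  0.   ] gap 49.76052683806134 jaw 112.59
z [516.9 226.4 114.8] F tool [-5.2  1.4 -1.3] T [-0.093  0.22   0.032] gap 50.110409127105626 jaw 113.6
z [516.9 226.4 114.8] F tool [-5.2  1.4  0.3] T [-0.163  0.171 -0.045] gap 49.89251608505278 jaw 114.59
z [516.9 226.4 114.8] F tool [-5.6  1.6  0.6] T [-0.127  0.193 -0.038] gap 50.17056275092146 jaw 115.59
```

Now at 51° with only noise of about ±0.05 N·m. Continue in 2° steps.

```bash
J(){ :; }
python3 -m jog '[[[0,0,0],[-0.2,0,0],50],[[0,0,0],[-0.2,0,0],50],[[0,0,0],[0,0,0],50]]' 20 >/dev/null ; python3 f.py &&
python3 -m jog '[[[0,0,0],[-0.2,0,0],50],[[0,0,0],[-0.2,0,0],50],[[0,0,0],[0,0,0],50]]' 20 >/dev/null && python3 f.py &&
python3 -m jog '[[[0,0,0],[-0.2,0,0],50],[[0,0,0],[-0.2,0,0],50],[[0,0,0],[0,0,0],50]]' 20 >/dev/null && python3 f.py &&
python3 -m jog '[[[0,0,0],[-0.2,0,0],50],[[0,0,0],[-0.2,0,0],50],[[0,0,0],[0,0,0],50]]' 20 >/dev/null && python3 f.py &&
python3 -m jog '[[[0,0,0],[-0.2,0,0],50],[[0,0,0],[-0.2,0,0],50],[[0,0,0],[0,0,0],50]]' 20 >/dev/null && python3 f.py &&
python3 -m jog '[[[0,0,0],[-0.2,0,0],50],[[0,0,0],[-0.2,0,0],50],[[0,0,0],[0,0,0],50]]' 20 >/dev/null && python3 f.py &&
python3 -m jog '[[[0,0,0],[-0.2,0,0],50],[[0,0,0],[-0.2,0,0],50],[[0,0,0],[0,0,0],50]]' 20 >/dev/null && python3 f.py &&
python3 -m jog '[[[0,0,0],[-0.2,0,0],50],[[0,0,0],[-0.2,0,0],50],[[0,0,0],[0,0,0],50]]' 20 >/dev/null && python3 f.py
```

```text
z [516.9 226.4 114.9] F tool [-4.8  1.9 -0.2] T [-0.11   0.209 -0.017] gap 50.031597810296205 jaw 117.6
z [516.9 226.4 114.8] F tool [-5.7  0.9 -0.6] T [-0.158  0.18   0.028] gap 50.24653789916589 jaw 119.6
z [517.  226.4 114.8] F tool [-4.9  0.8 -0. ] T [-0.185  0.134 -0.009] gap 50.16851390320668 jaw 121.59
z [516.9 226.4 114.8] F tool [-5.9  1.3 -0.4] T [-0.087  0.214  0.028] gap 49.917130060489164 jaw 123.6
z [516.8 226.5 114.8] F tool [-7.1  2.   1.3] T [-0.001  0.274 -0.149] gap 50.640354879481634 jaw 125.59
```

Torque has jumped to −0.15 at about 61°. I'll confirm with one more small step.

```bash
python3 -m jog '[[[0,0,0],[0,0,0],50]]' 20 >/dev/null; python3 f.py; python3 -m jog '[[[0,0,0],[-0.2,0,0],50],[[0,0,0],[0,0,0],50]]' 20 >/dev/null; python3 f.py
```

```text
z [516.9 226.5 114.8] F tool [-6.8  1.   1.2] T [ 0.025  0.251 -0.121] gap 50.37078600233004 jaw 125.55
z [516.8 226.5 114.8] F tool [-5.2  0.9  1.5] T [ 0.035  0.293 -0.253] gap 50.57180130837542 jaw 126.58
```

That's the end stop: the torque is rising about 0.13 N·m per degree. Back off 2° and try a small lift.

```bash
python3 -m jog '[[[0,0,0],[0.2,0,0],50],[[0,0,0],[0.2,0,0],50],[[0,0,0],[0,0,0],50]]' 20 >/dev/null; python3 f.py && python3 -m jog '[[[-0.05,0,0],[0,0,0],50],[[-0.05,0,0],[0,0,0],50],[[0,0,0],[0,0,0],50]]' 20 >/dev/null; python3 f.py
```

```text
z [516.9 226.6 114.8] F tool [-5.2  1.6  1.2] T [0.079 0.205 0.001] gap 50.24490733869529 jaw 124.52
z [516.8 226.4 117.7] F tool [-0.5  1.   1.6] T [0.059 0.165 0.017] gap 50.278777994289165 jaw 124.57
```

```bash
python3 -m jog '[[[-0.1,0,0],[0,0,0],50],[[-0.1,0,0],[0,0,0],50],[[0,0,0],[0,0,0],50]]' 20 >/dev/null; python3 f.py;  python3 -m jog '[[[-0.3,0,0],[0,0,0],50],[[-0.4,0,0],[0,0,0],50],[[-0.5,0,0],[0,0,0],50],[[-0.6,0,0],[0,0,0],50],[[0,0,0],[0,0,0],50],[[0,0,0],[0,0,0],50]]' 20 ; python3 f.py; python3 -c "
from h import *
c=cam('wrist');s=state();M=rot(s['tool_rot']);print(M.round(3))
cv2.imwrite('pics/w4.png',c['img'][:,:,::-1])
print('to tray tool',M.T@(np.array([494,-179,180])-s['position']), s['joint_pos'].round(2))"
```

```text
z [517.2 226.5 124.2] F tool [0.4 0.1 0.5] T [0.01  0.055 0.011] gap 50.195609931661565 jaw 124.58
time_s: 12.25
position: [517.1, 226.5, 178.3]
tool_rot: [-0.329, 0.626, -0.328, -0.626]
ft_force: [-0.3, -1.0, -0.2]
finger_gap: 50.1
z [517.1 226.5 178.3] F tool [ 0.2  0.8 -0.7] T [-0.039  0.036 -0.009] gap 50.13629749405729 jaw 124.58
[[ 0.    -0.823 -0.568]
 [ 0.    -0.568  0.823]
 [-1.    -0.    -0.   ]]
to tray tool [  -2.34736829  248.80834829 -320.87366077] [ 0.31  0.49  1.58 -0.    1.07 -1.87]
```

View pics/w4.png

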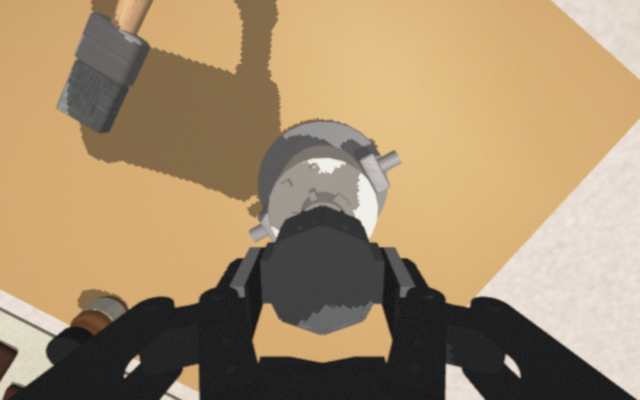

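The cap is in the jaws, level and clear of the jar. Carry it to the tray.

```bash
python3 -m jog '[[[0,0.4,-0.5],[0,0,0],50],[[0,0.75,-0.97],[0,0,0],50],[[0,0.75,-0.97],[0,0,0],50],[[0,0.75,-0.97],[0,0,0],50],[[0,0.75,-0.97],[0,0,0],50],[[0,0.75,-0.97],[0,0,0],50],[[0,0.75,-0.97],[0,0,0],50],[[0,0.75,-0.97],[0,0,0],50],[[0,0.75,-0.97],[0,0,0],50],[[0,0.75,-0.97],[0,0,0],50],[[0,0.75,-0.97],[0,0,0],50],[[0,0.4,-0.5],[0,0,0],50],[[0,0,0],[0,0,0],50],[[0,0,0],[0,0,0],50]]' 20; python3 f.py
python3 -m jog '[[[0.5,0,0],[0,0,0],50],[[0.7,0,0],[0,0,0],50],[[0.8,0,0],[0,0,0],50],[[0.8,0,0],[0,0,0],50],[[0.7,0,0],[0,0,0],50],[[0.5,0,0],[0,0,0],50],[[0.3,0,0],[0,0,0],50],[[0.2,0,0],[0,0,0],50],[[0,0,0],[0,0,0],50],[[0,0,0],[0,0,0],50]]' 20; python3 f.py
```

```text
time_s: 13.7
position: [493.6, -179.1, 177.1]
tool_rot: [0.329, -0.625, 0.329, 0.626]
ft_force: [-0.6, 0.7, -0.5]
finger_gap: 49.9
z [ 493.6 -179.1  177.1] F tool [0.5 0.1 0.9] T [ 0.01  -0.052  0.031] gap 49.90671364742377 jaw 124.52
time_s: 14.7
position: [494.3, -179.1, 43.2]
tool_rot: [-0.329, 0.626, -0.329, -0.626]
ft_force: [0.5, 0.5, -1.0]
finger_gap: 50.1
z [ 494.3 -179.1   43.2] F tool [ 1.  -0.8  0.1] T [ 0.031  0.036 -0.053] gap 50.14139056066318 jaw 124.59
```

Expected touch-down is at TCP z≈32. Lower 8 mm, then go down in fine steps until contact is felt.

```bash
sed -i 's/>0.12/>0.12 or (M.T@s["ft_force"])[0]<-3/' f.py
python3 -m jog '[[[0.1,0,0],[0,0,0],50],[[0.1,0,0],[0,0,0],50],[[0.07,0,0],[0,0,0],50],[[0,0,0],[0,0,0],50]]' 20 >/dev/null; python3 f.py &&
python3 -m jog '[[[0.03,0,0],[0,0,0],50],[[0,0,0],[0,0,0],50]]' 20 >/dev/null && python3 f.py &&
python3 -m jog '[[[0.03,0,0],[0,0,0],50],[[0,0,0],[0,0,0],50]]' 20 >/dev/null && python3 f.py &&
python3 -m jog '[[[0.03,0,0],[0,0,0],50],[[0,0,0],[0,0,0],50]]' 20 >/dev/null && python3 f.py &&
python3 -m jog '[[[0.03,0,0],[0,0,0],50],[[0,0,0],[0,0,0],50]]' 20 >/dev/null && python3 f.py &&
python3 -m jog '[[[0.03,0,0],[0,0,0],50],[[0,0,0],[0,0,0],50]]' 20 >/dev/null && python3 f.py &&
python3 -m jog '[[[0.03,0,0],[0,0,0],50],[[0,0,0],[0,0,0],50]]' 20 >/dev/null && python3 f.py
```

```text
z [ 493.9 -179.2   34.4] F tool [ 0.5 -0.4  0.5] T [-0.006  0.013  0.014] gap 49.92132213681807 jaw 124.57
z [ 494.  -179.2   33.6] F tool [ 0.3  0.1 -0.2] T [0.015 0.05  0.004] gap 49.78474673648551 jaw 124.58
z [ 494.  -179.2   32.7] F tool [1.9 0.5 0.1] T [ 0.04  -0.007  0.043] gap 50.18265903858335 jaw 124.58
z [ 494.1 -179.2   31.9] F tool [-0.7 -0.9 -0.7] T [ 0.012  0.016 -0.013] gap 50.483444945274826 jaw 124.58
z [ 494.1 -179.2   31.6] F tool [-16.3   1.9   3.3] T [ 0.273  0.511 -0.006] gap 50.56075825599922 jaw 124.58
```

Touched down at z≈31.8, as expected. Open, retreat and look.

```bash
python3 -m jog '[[[-0.02,0,0],[0,0,0],60],[[0,0,0],[0,0,0],68],[[0,0,0],[0,0,0],76],[[0,0,0],[0,0,0],84],[[0,0,0],[0,0,0],88],[[0,0,0],[0,0,0],88],[[0,0,0],[0,0,0],88]]' 20;  python3 -m jog '[[[-0.1,0,0],[0,0,0],88],[[-0.3,0,0],[0,0,0],88],[[-0.6,0,0],[0,0,0],88],[[-1,0,0],[0,0,0],88],[[-1,0,0],[0,0,0],88],[[-1,0,0],[0,0,0],88],[[-0.5,0,0],[0,0,0],88],[[0,0,0],[0,0,0],88],[[0,0,0],[0,0,0],88]]' 20
python3 - <<'E'
from h import *
c=cam("wrist");t=cam("top")
cv2.imwrite("pics/end.png",np.vstack([c["img"],cv2.resize(t["img"][100:300,100:420],(640,400))])[:,:,::-1][::1][:, :][0:800])
im=cv2.imread("pics/end.png");cv2.imwrite("pics/end.png",cv2.resize(im,(480,600)))
E
```

```text
time_s: 16.6
position: [494.0, -179.2, 31.5]
tool_rot: [0.329, -0.626, 0.329, 0.626]
ft_force: [0.1, -0.1, -0.6]
finger_gap: 75.3
time_s: 17.5
position: [493.9, -179.1, 166.8]
tool_rot: [-0.329, 0.626, -0.329, -0.626]
ft_force: [-1.1, 0.6, -0.6]
finger_gap: 75.0
```

View pics/end.png

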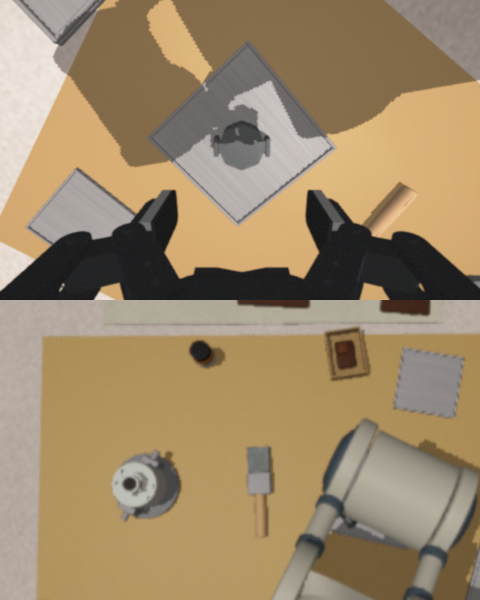

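The cap sits upright and flat near the middle of the tray, at about (241,146) in the upper half of the picture. The jar is open, and the brush, vial and box haven't moved. The gripper is clear, so I'm handing in.

```bash
python3 -c "
from plant import *
print(sign_off());print(state()['time_s'],state()['ft_force'])"
```

```text
the job is handed in; nothing more can be done
None
the job is handed in; nothing more can be done
```

The cap is off the jar and lying in the middle-sized steel tray, right way up and released. I handed the job in at about 17.5 s; the sign-off gives no verdict.

- **Opening:** I squeezed both tabs fully in (50 mm between the fingers, at 20 N). I then turned the cap anticlockwise until the end stop showed as a rise in torque at about 61°. The highest torque I read was 0.25 N·m, against the 0.6 N·m limit. I backed off 2° and the cap lifted without resistance.
- **Forces:** The largest forces I read were about 12 N pressing the cap on the jar and 16 N at touch-down in the tray, both well under their limits.
- **Placing:** Touch-down came at a tool height of 31.6–31.9 mm, against the 31.8 mm I expected. I released the cap at (494, -179), the tray centre I had measured.
- **Last pictures:** The cap looks upright and flat near the tray's centre. The brush, vial and specimen box look unmoved, and the gripper hangs about 135 mm above its release height, touching nothing. I judged the cap's tilt and the bystanders by eye and did not measure them.
- **Disagreement:** One rough pixel reading put the cap 5 mm off along the tool's y axis. A closer crop showed about 1.2 mm, and I corrected for that.

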